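# Close the filler neck of a laboratory cooler

### The job

The cooler's coolant has been topped up: close its filler neck again with the blue cap that lies in the white tray. Set the cap level on the neck, turn it backward (counter-clockwise from above) under light pressure until its lugs drop past the thread starts, then screw it forward (clockwise) as far as it goes, so that it stays down on its orange seal when you let go and clear away. Never force it against the thread or wrench it, and leave the things standing about where they are.

Things in the scene. Friction and masses are not known exactly. Their poses are not given: they have to be found in the camera images.
- cap: Blue plastic screw cap, lying thread side down in the tray: 64 mm across (sixteen-sided ribbed skirt), 30 mm tall, flat closed top, about 60 g. Origin at the centre of its underside, z up along its axis. Grip it by the skirt from above, at any yaw, finger tips at least 3 mm above what it stands on.
- cap_lugs (a point): Point on the cap's axis 6 mm above its underside, amid its three inner lugs, 120 degrees apart, each 7 mm long, 3 mm thick, undersides 4.5 mm above the cap's underside. Unseen from outside; their place about the axis is not given. The bore clears the thread by 1.8 mm. Contact of cap and neck, all added up, over 30 N before the drop or 120 N later (2 Nm) spoils the thread.
- tray_floor (a point): Centre of the inner floor of the fixed white spill tray, 220 x 180 mm, rim 16 mm high, floor 4 mm above the bench. The cap stands on this floor.
- filler (a point): Point on the filler neck's axis level with the cooler's flat top, 205 mm above the bench; z is up. The white neck (core 42 mm, 53 mm over its thread) stands 30 mm above this point, its top 4 mm tapered. Heights below are of the cap's underside above this point: on top of the threads 10.5 to 15 mm, dropped onto the seal 8 mm, screwed home 5.2 mm.
- thread_starts (a point): Point on the neck's axis level with the tops of its three thread starts, 19 mm above point filler. Each thread runs 68 degrees clockwise from its start, sinking 4 mm, to an upright stop rib as high as the starts; then comes a 46 degree gap to the next start. How the starts stand about the axis differs each time and is not measured.
- seal_face (a point): Point on the neck's axis level with the free top of the orange ring seal (67 mm across) round its foot, 8 mm above point filler. It is springy, 6 N per mm: 17 N when the cap is home, and it lifts the cap unless the thread holds it. The last turn takes some 0.6 Nm (grip 20 N or more); 0.5 Nm more shows the stop.
- neck_rim (a point): Centre of the neck's open rim, 30 mm above point filler. A cap set on mostly rests on top of the threads: clockwise it jams at the ribs; counter-clockwise it climbs up to 4 mm and within 90 degrees drops through the gaps (it may drop at once). Then it turns back at most 30 degrees more; clockwise it is drawn down and stops home at the ribs, 68 to 98 degrees on.
- cooler: White bench-top recirculating cooler, fixed, 300 x 200 mm, top 205 mm high, dark control panel facing -x at yaw 0. Origin at the centre of its underside; the filler neck stands 75 mm from its centre toward the panel. A carrying handle 28 mm high runs across the top 75 mm on the other side of the centre.
- coolant_bottle: It is a bystander: leave it within 20 mm of where it stands. White bottle with red cap, 84 mm wide, 210 mm tall; origin at the centre of its underside.
- funnel: It is a bystander: leave it within 20 mm of where it stands. Yellow funnel standing mouth down, 104 mm wide, 105 mm tall; origin at the centre of its underside.
- sample_jar: It is a bystander: leave it within 20 mm of where it stands. Small amber jar with white lid, 60 mm wide, 70 mm tall; origin at the centre of its underside.
- screwdriver: It is a bystander: leave it within 20 mm of where it stands. Screwdriver with red handle, 190 mm long, lying along its x axis; origin under its middle.
- pan_tin: It is a bystander: leave it within 20 mm of where it stands. Round aluminium tin for sample pans, 66 mm wide, 22 mm tall; origin at the centre of its underside.
- tweezers: It is a bystander: leave it within 20 mm of where it stands. Steel tweezers, 130 mm long, lying along its x axis; origin under their middle.
- beaker: It is a bystander: leave it within 20 mm of where it stands. Empty glass beaker, 68 mm wide, 85 mm tall; origin at the centre of its underside.

How it is judged:
By the outcome, as a careful person would: the job done as asked, in the order asked, and still so for the second after the job is handed in, with the robot touching nothing.
It also fails if it takes over 72 s, if anything falls off the work surface, if the arm or the gripper's body presses on something with over 40 N, if the wrist force passes 120 N, or if a joint passes its speed limit or range.

### The arm

A 6-joint arm with a two-finger parallel gripper is mounted at the origin on the work surface. World frame = base frame: x ahead of the robot, y to its left, z up, the work surface at z = 0. Lengths are in mm, angles in rad, forces in N, time in s.
With the tool pointing down it reaches from about 400 to 925 mm from the base axis. Payload 12.5 kg.
Tool frame: the origin (TCP) lies on the centre line of the jaws, within the pads' length; the fingertips stand 17 mm ahead of it and the grasp point (between the pads) lies 2 mm behind it; z points along the fingers, y is the line along which they close (so a half turn about z gives the same grasp; the last joint's range is limited). The gripper opens to 95 mm and grips with 3 to 60 N. Pads are 20 mm wide; open, the fingers measure 119 mm over their backs; the gripper's body (75 mm by 180 mm) begins 59 mm behind the grasp point.
Start: joints at [-1.375, 0.491, 1.559, -0, 1.092, -0.106], TCP at [185.797, -596.761, 231.661] pointing down, gripper open.
Joint ranges: [-3.1, 3.1], [-0.84, 2.19], [0.05, 2.79], [-1.13, 4.28], [0.06, 2.93], [-2.69, 2.69]. Speed limits (rad/s): [2.22, 2.22, 2.79, 3.14, 3.14, 3.14].

### API

Orientations are given as [roll, pitch, yaw] about the fixed x, y, z axes, in that order (R = Rz(yaw) Ry(pitch) Rx(roll)).
In Python, from cell import env gives the robot as it stands.
- The arm moves only by the tool drive_tool, never from a script. Its argument "deltas" is text: rows parted by semicolons, each of 4 numbers parted by spaces: the shift along the world's x, y, z normalised to -1 to 1, where 1 is 100 mm, then the turn about the world's z normalised to -1 to 1, where 1 is 180 degrees. A call has 1 to 10 rows; each row shifts and turns the commanded pose from where the row before left it; what a row does not reach is not made up. A row lasts 1/12 s, in which the tool goes at most 41.7 mm and 7.16 degrees, less where a joint would pass 70% of its speed; a pose out of reach is approached as far as the arm can. A call with a number of a shift or a turn outside -1 to 1 is refused whole. A call with a gripper value outside its range is refused whole. "gripper" is the closure, from 0 (fully open) to 1 (shut), set as the call begins (left out, the last holds). The fingers move at their own pace and stop on an object; the grip force is fixed at half the most. Time passes only in rows, so rows that do not move let the fingers close. It gives the time, the measured TCP pose, the force, the opening and the grip force at its end, in the units of the state.
- env.state(): the state, without advancing time (a new reading comes with each control period).
- env.read_camera(name): name is "side" or "top"; returns (picture, depth): 400x640x3 uint8, red, green, blue; 400x640 float32, mm along the optical axis (not along the pixel's ray), 0 where there is no reading.
- env.camera_params(name): a dict with "mtx" (3x3 intrinsics, pixels), "camera_from_world" (4x4, takes a point from world to camera coordinates). Camera axes: x right, y down, z forward; pixel columns grow to the right and rows downward; lengths in mm; the calibration is good to about 2 mm. A picture is of the moment at which its call begins. camera_params takes no time and is no camera call.
- env.job_done(): hands the job in; it is judged then, once.
The state is a dict: "t": time; "joints": joint angles; "qvel": joint speeds; "tau": joint torques, N m; "eef_pos": TCP position; "tcp_rot": TCP orientation; "ft_force": force on the tool from outside, world axes, zero at the start; "moment": the same for the moment, N m; "opening": opening from 0.0 (shut) to 1.0 (fully open); "grip_force": force on a finger pad.
Only numpy, scipy, OpenCV 4.12 (cv2) and the standard library are available. Lean on these libraries where they do the work, as an engineer would, in place of code of your own. Each camera call takes 0.05 s, during which the arm holds its last target. There are 200 camera calls.

## Working session

There is one attempt and no reset: what is moved stays moved. The work goes in short steps, Python scripts to look and compute and a tool call to move; the robot and the scene stay as the last step left them, time stands still between calls to the robot, and variables do not carry over. Pictures are saved under pics/ and viewed, at most 10 in all, crops included, and the job is handed in when it is done.

Besides the shell and the picture viewer there is one more tool, called after "Emit:" as a command line: name --argument value ..., lists and objects as JSON in quotes. drive_tool: Moves the arm, as the interface text tells. Its arguments: {"type":"object","properties":{"deltas":{"type":"string"},"gripper":{"type":"number"}},"required":["deltas"]}

```bash
mkdir -p pics; cat > h.py <<'E'
import numpy as np, cv2
from cell import env
def cloud(n):
    im,d=env.read_camera(n); p=env.camera_params(n); K=np.array(p["mtx"]);T=np.linalg.inv(np.array(p["camera_from_world"]))
    v,u=np.mgrid[:400,:640]; P=np.stack([(u-K[0,2])/K[0,0]*d,(v-K[1,2])/K[1,1]*d,d],-1)
    return im,d,P@T[:3,:3].T+T[:3,3]
E
python3 - <<'E'
from h import *
a=[]
for n in("top","side"):
    im,d,W=cloud(n); np.savez(n+"0.npz",im=im,d=d,W=W); cv2.imwrite(f"pics/{n}0.png",im[...,::-1]); p=env.camera_params(n);print(n,np.linalg.inv(np.array(p["camera_from_world"])).round(2).tolist(),p["mtx"])
print(env.state())
E
```

```text
top [[-0.02, -0.98, 0.2, 298.49], [-1.0, 0.02, 0.01, -132.81], [-0.01, -0.2, -0.98, 1483.69], [0.0, 0.0, 0.0, 1.0]] [[421.17765367   0.         319.90507224]
 [  0.         421.17765367 196.65300073]
 [  0.           0.           1.        ]]
side [[-0.91, -0.25, 0.35, 73.55], [-0.42, 0.56, -0.71, 892.37], [-0.02, -0.79, -0.61, 1037.59], [0.0, 0.0, 0.0, 1.0]] [[440.28901059   0.         313.70702063]
 [  0.         440.28901059 194.6787166 ]
 [  0.           0.           1.        ]]
{'t': 0.1, 'joints': array([-1.37459313e+00,  4.91536316e-01,  1.55939876e+00, -2.12360208e-05,
        1.09170435e+00, -1.05594799e-01]), 'qvel': array([-0.00185663, -0.00078792,  0.00041884,  0.0017282 , -0.00154813,
        0.00185623]), 'tau': array([ 1.83911638e-03, -6.13622403e+01, -2.58605325e+01,  6.93280273e-02,
        4.70689335e-02, -7.54841608e-05]), 'eef_pos': array([ 185.75373101, -596.54551803,  231.09363727]), 'tcp_rot': array([-3.14054973e+00, -9.15982226e-05,  3.01807743e-01]), 'ft_force': array([-0.53510998, -1.00362029,  0.0707676 ]), 'moment': array([-0.0352598 , -0.01222142,  0.02522368]), 'grip_force': 0.0, 'opening': 0.9991172586663803}
```

View pics/top0.png

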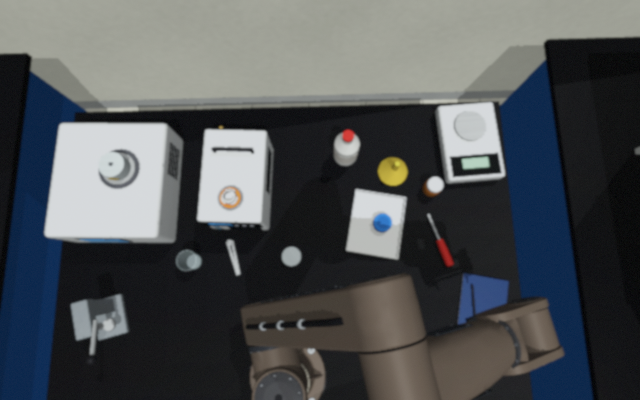

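View pics/side0.png

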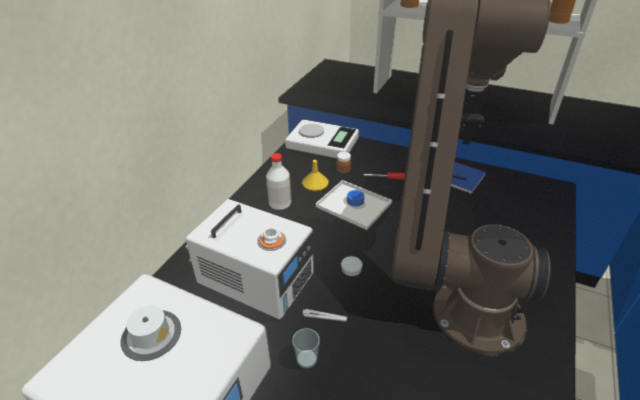

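The top view shows the blue cap at about (382,223) in the tray and the neck with its orange seal at about (230,197). In the side view they are at (355,198) and (271,238).

```bash
cat >> h.py <<'E'
def blobs(im,W):
    h=cv2.cvtColor(im,cv2.COLOR_RGB2HSV).astype(int); H,S,V=h[...,0],h[...,1],h[...,2]
    X,Y,Z=W[...,0],W[...,1],W[...,2]
    cap=(H>100)&(H<125)&(S>150)&(V>80)&(abs(Z-34)<6)&(X>450)
    seal=(H>3)&(H<20)&(S>100)&(abs(Z-211)<8)
    return cap,seal
def circ(m,W):
    p=W[m][:,:2].astype(np.float32); c,r=cv2.minEnclosingCircle(p); z=W[m][:,2]
    return len(p),np.round(c,1),round(r,1),p.mean(0).round(1),np.median(p,0).round(1),np.median(z).round(1)
E
python3 - <<'E'
from h import *
for n in("top","side"):
    f=np.load(n+"0.npz"); im,W=f["im"],f["W"]; c,s=blobs(im,W)
    print(n,"cap",circ(c,W)); print(" seal",circ(s,W))
    sc=circ(s,W)[1]; r=np.hypot(W[...,0]-sc[0],W[...,1]-sc[1])
    m=(r<40)&(abs(W[...,2]-235)<5); print(" rim",circ(m,W))
    m=(abs(W[...,2]-205)<4)&(W[...,0]>400)&(r<350); p=W[m][:,:2].astype(np.float32); print(" top",cv2.minAreaRect(p))
f=np.load("top0.npz");im=f["im"]
print([ (k,f["W"][v,u].round()) for k,(u,v) in dict(bottle=(347,135),funnel=(393,165),jar=(434,183),beaker=(188,260),tin=(291,257)).items()])
cv2.imwrite("pics/z.png",np.hstack([cv2.resize(im[160:235,190:270,::-1],(400,375),interpolation=2),cv2.resize(im[185:260,342:422,::-1],(400,375),interpolation=2)]))
E
```

```text
top cap (189, array([ 495.8, -334.1]), 29.5, array([ 495. , -334.2], dtype=float32), array([ 494.5, -334.4], dtype=float32), np.float64(34.8))
 seal (82, array([558.9, 154. ]), 31.8, array([549.4, 143.3], dtype=float32), array([541.2, 136.1], dtype=float32), np.float64(213.1))
 rim (54, array([560.8, 156.7]), 20.5, array([557.3, 153.9], dtype=float32), array([553.6, 151.1], dtype=float32), np.float64(234.3))
 top ((640.7467041015625, 272.30072021484375), (438.62384033203125, 298.63616943359375), 87.2568130493164)
side cap (135, array([ 496.4, -330. ]), 33.2, array([ 496.4, -328.1], dtype=float32), array([ 496.7, -328. ], dtype=float32), np.float64(34.8))
 seal (134, array([560.8, 158.6]), 33.8, array([553.4, 171.8], dtype=float32), array([547.4, 176. ], dtype=float32), np.float64(213.2))
 rim (73, array([559.4, 160. ]), 22.2, array([560.7, 162.1], dtype=float32), array([559.2, 166.3], dtype=float32), np.float64(234.4))
 top ((641.2830810546875, 274.22686767578125), (439.4955139160156, 301.5246887207031), 87.41105651855469)
[('bottle', array([ 753., -213.,  211.])), ('funnel', array([ 686., -375.,   86.])), ('jar', array([ 623., -515.,   70.])), ('beaker', array([383., 346.,  -1.])), ('tin', array([384., -17.,  19.]))]
```

View pics/z.png

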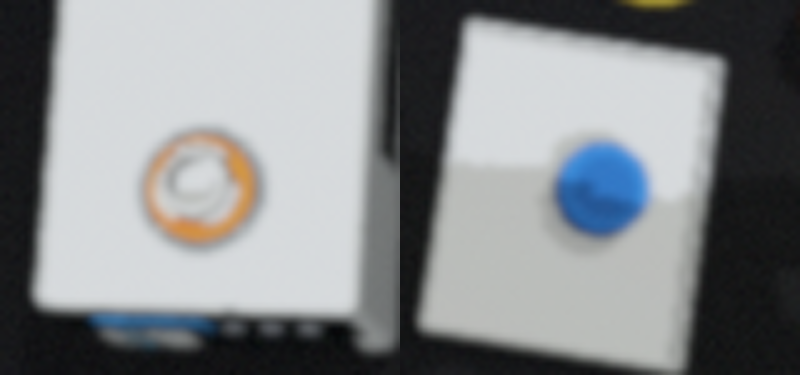

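Pick yaw of about 1.37 puts the fingers along the tray's long side, clear of its rim, and leaves wrist range for turning both ways later.

Emit:
drive_tool --deltas "0.31 0.265 -0.08 0.034;0.31 0.265 -0.08 0.034;0.31 0.265 -0.08 0.034;0.31 0.265 -0.08 0.034;0.31 0.265 -0.08 0.034;0.31 0.265 -0.08 0.034;0.31 0.265 -0.08 0.034;0.31 0.265 -0.08 0.034;0.31 0.265 -0.08 0.034;0.31 0.265 -0.08 0.034" --gripper 0

```text
t: 0.93
eef_pos: [497.0, -330.1, 151.1]
tcp_rot: [-3.141, -0.0, 1.375]
ft_force: [0.6, -0.4, 0.7]
opening: 1.0
grip_force: 0.0
```

Emit:
drive_tool --deltas "-0.01 -0.02 -0.3 0;0 0 -0.3 0;0 0 -0.3 0;0 0 -0.2 0;0 0 -0.13 0;0 0 0 0;0 0 0 0"

```text
t: 1.52
eef_pos: [494.6, -333.6, 28.2]
tcp_rot: [-3.14, -0.001, 1.37]
ft_force: [-0.0, -0.3, 0.3]
opening: 1.001
grip_force: 0.0
```

Emit:
drive_tool --deltas "0 0 0 0;0 0 0 0;0 0 0 0;0 0 0 0;0 0 0 0;0 0 0 0" --gripper 1

```text
t: 2.02
eef_pos: [495.0, -333.9, 29.2]
tcp_rot: [3.141, 0.0, 1.37]
ft_force: [0.3, -0.4, 5.0]
opening: 0.671
grip_force: 30.0
```

Emit:
drive_tool --deltas "0 0 0.2 0;0 0 0.4 0;0 0 0.4 0;0 0 0.4 0;0 0 0.4 0;0 0 0.4 0;0 0 0.2 0;0 0 0 0"

```text
t: 2.68
eef_pos: [495.7, -334.5, 273.8]
tcp_rot: [3.135, 0.004, 1.37]
ft_force: [0.4, -0.8, -0.2]
opening: 0.668
grip_force: 30.0
```

```bash
python3 - <<'E'
from h import *
s=env.state();print(s["eef_pos"],s["ft_force"],s["opening"])
for n in("top","side"):
    im,d,W=cloud(n); h=cv2.cvtColor(im,cv2.COLOR_RGB2HSV).astype(int)
    m=(h[...,0]>100)&(h[...,0]<125)&(h[...,1]>150)&(np.hypot(W[...,0]-495,W[...,1]+334)<60)
    if m.any(): print(n,circ(m,W),np.argwhere(m).mean(0))
    cv2.imwrite(f"pics/{n}1.png",im[...,::-1])
E
```

```text
[ 495.73677394 -334.46740125  273.82939559] [ 0.37133837 -0.75608072 -0.21200918] 0.6678436320397925
side (209, array([ 492.1, -332.3]), 36.5, array([ 491.8, -320.9], dtype=float32), array([ 490.9, -314.2], dtype=float32), np.float64(274.9)) [141.62679426 358.45933014]
```

View pics/side1.png

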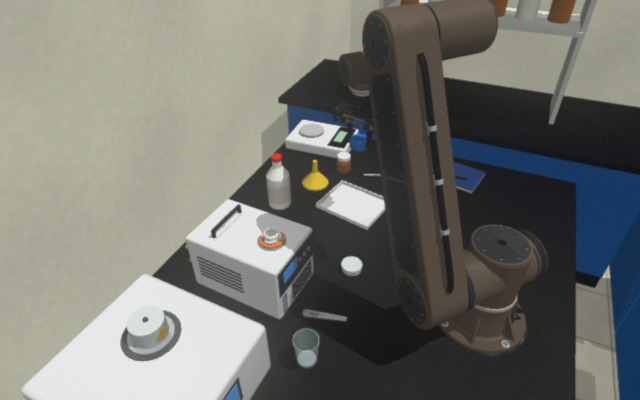

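The side view shows the cap held in the jaws at about (358,142), clear of the tray. Next I carry it over to the neck.

Emit:
drive_tool --deltas "0.05 0.38 0 0;0.05 0.38 0 0;0.05 0.38 0 0;0.05 0.38 0 0;0.05 0.38 0 0;0.05 0.38 0 0;0.05 0.38 0 0;0.05 0.38 0 0;0.05 0.38 0 0;0.05 0.38 0 0"

```text
t: 3.62
eef_pos: [544.1, 48.1, 266.7]
tcp_rot: [-3.138, 0.001, 1.37]
ft_force: [-0.2, 1.2, -0.7]
opening: 0.672
grip_force: 30.0
```

Emit:
drive_tool --deltas "0.05 0.38 0 0;0.05 0.38 0 0;0.03 0.33 0 0;0 0 0 0;0 0 0 0"

```text
t: 4.03
eef_pos: [557.0, 156.6, 266.4]
tcp_rot: [-3.138, 0.001, 1.373]
ft_force: [0.8, -1.1, -0.7]
opening: 0.669
grip_force: 30.0
```

```bash
python3 - <<'E'
from h import *
s=env.state();print(s["eef_pos"],s["ft_force"],s["opening"])
for n in("top","side"):
    im,d,W=cloud(n); h=cv2.cvtColor(im,cv2.COLOR_RGB2HSV).astype(int)
    np.savez(n+"2.npz",im=im,d=d,W=W)
    m=(h[...,0]>100)&(h[...,0]<125)&(h[...,1]>150)&(np.hypot(W[...,0]-559,W[...,1]-157)<60)&(W[...,2]>225)
    if m.any(): print(n,circ(m,W),np.argwhere(m).mean(0))
im=np.load("side2.npz")["im"]
cv2.imwrite(f"pics/side2.png",np.hstack([cv2.resize(im[180:280,220:320,::-1],(400,400),interpolation=2),cv2.resize(np.load("top2.npz")["im"][150:250,180:280,::-1],(400,400),interpolation=2)]))
E
```

```text
[557.02133721 156.57793588 266.41832387] [ 0.75353173 -1.08884024 -0.73798344] 0.6694132090131366
top (73, array([555.5, 136.4]), 23.4, array([554.2, 132. ], dtype=float32), array([554.5, 132.6], dtype=float32), np.float64(271.0)) [195.20547945 233.28767123]
side (31, array([548.2, 178.6]), 10.6, array([548.3, 178.5], dtype=float32), array([548.5, 179.1], dtype=float32), np.float64(272.1)) [228.32258065 269.96774194]
```

View pics/side2.png

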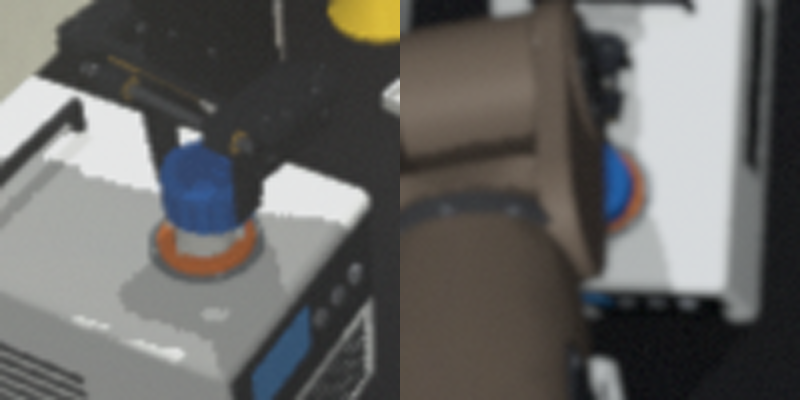

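```bash
cat >> h.py <<'E'
from scipy.optimize import least_squares
def ray(n,uv,z):
    p=env.camera_params(n); K=np.array(p["mtx"]);T=np.linalg.inv(np.array(p["camera_from_world"]))
    d=np.c_[(uv-[K[0,2],K[1,2]])/[K[0,0],K[1,1]],np.ones(len(uv))]@T[:3,:3].T
    return (T[:3,3]+d*((z-T[2,3])/d[:,2])[:,None])[:,:2]
def fit(P,r=None):
    f=(lambda a:np.hypot(*(P-a[:2]).T)-(r or a[2])); x0=list(P.mean(0))+([] if r else [33])
    s=least_squares(f,x0,loss="soft_l1"); return s.x.round(1),np.abs(s.fun).mean().round(2)
def hull(m): return cv2.convexHull(np.argwhere(m)[:,::-1].astype(np.int32))[:,0].astype(float)
def hsv(im): return np.moveaxis(cv2.cvtColor(im,cv2.COLOR_RGB2HSV).astype(int),-1,0)
E
python3 - <<'E'
from h import *
for n,box in(("top",(210,250,180,215)),("side",(250,292,220,255))):
    im=np.load(n+"0.npz")["im"];H,S,V=hsv(im)
    m=(H>3)&(H<22)&(S>90); k=np.zeros_like(m);k[box[2]:box[3],box[0]:box[1]]=1
    P=ray(n,hull(m&k),211.5); print(n,"seal",fit(P),fit(P,33.5))
    m=(H>98)&(H<125)&(S>120); k=np.zeros_like(m)
    if n=="top": k[205:240,365:400]=1
    else: k[180:215,340:372]=1
    h=hull(m&k); print(" cap top/bottom plane",fit(ray(n,h,34),32 if n=="top" else None))
    if n=="side":
        lo=h[h[:,1]>h[:,1].max()-7]; print(" bottom",fit(ray(n,lo,4),32))
im=np.load("side2.npz")["im"];H,S,V=hsv(im);m=(H>98)&(H<125)&(S>120);k=np.zeros_like(m);k[210:245,250:290]=1;m&=k
vs=[(u,np.where(m[:,u])[0].max()) for u in range(250,290) if m[:,u].any()];print(vs)
P=np.array(vs,float)+[0,.5];P=P[(P[:,0]>=263)&(P[:,0]<=276)];print("heldcap",fit(ray("side",P,241.4),32))
E
```

```text
top seal (array([560.4, 155.6,  32. ]), np.float64(0.27)) (array([561.2, 156.4]), np.float64(1.23))
 cap top/bottom plane (array([ 495.9, -332.9]), np.float64(2.63))
side seal (array([560.6, 159.1,  33.3]), np.float64(0.52)) (array([560.7, 158.9]), np.float64(0.54))
 cap top/bottom plane (array([ 496.3, -319. ,   40.2]), np.float64(3.98))
 bottom (array([ 500.8, -342.8]), np.float64(1.45))
[(260, np.int64(222)), (261, np.int64(227)), (262, np.int64(232)), (263, np.int64(234)), (264, np.int64(235)), (265, np.int64(236)), (266, np.int64(236)), (267, np.int64(236)), (268, np.int64(236)), (269, np.int64(237)), (270, np.int64(237)), (271, np.int64(237)), (272, np.int64(237)), (273, np.int64(237)), (274, np.int64(237)), (275, np.int64(237)), (276, np.int64(236)), (277, np.int64(236)), (278, np.int64(236))]
heldcap (array([558.2, 150.3]), np.float64(0.69))
```

The neck fits at about (560.5, 157.5). The cap sits about 1.5 mm to +y of the TCP, so I aim the TCP at (560.5, 156).

Emit:
drive_tool --deltas "0.035 -0.006 -0.03 0;0 0 -0.03 0;0 0 -0.02 0;0 0 0 0;0 0 0 0"

```text
t: 4.55
eef_pos: [561.3, 154.1, 260.5]
tcp_rot: [-3.141, 0.0, 1.369]
ft_force: [-0.0, -0.2, -0.7]
opening: 0.675
grip_force: 30.0
```

Emit:
drive_tool --deltas "0 0 -0.015 0;0 0 -0.015 0;0 0 0 0"

```text
t: 4.8
eef_pos: [561.2, 154.6, 257.4]
tcp_rot: [-3.141, 0.0, 1.37]
ft_force: [-0.0, 0.1, -1.0]
opening: 0.671
grip_force: 30.0
```

Emit:
drive_tool --deltas "-0.005 0.015 -0.015 0;0 0 -0.015 0;0 0 0 0"

```text
t: 5.05
eef_pos: [560.6, 156.3, 254.3]
tcp_rot: [-3.141, 0.0, 1.37]
ft_force: [0.5, 0.3, -0.4]
opening: 0.671
grip_force: 30.0
```

Emit:
drive_tool --deltas "0 0 -0.015 0;0 0 -0.01 0;0 0 0 0"

```text
t: 5.3
eef_pos: [560.8, 156.2, 252.0]
tcp_rot: [-3.142, -0.0, 1.37]
ft_force: [-0.6, 1.4, -0.8]
opening: 0.669
grip_force: 30.0
```

Lugs are past the rim with no load, so I keep lowering in small steps.

Emit:
drive_tool --deltas "0 0 -0.015 0;0 0 -0.01 0;0 0 0 0"

```text
t: 5.55
eef_pos: [560.9, 156.3, 249.5]
tcp_rot: [3.141, -0.0, 1.37]
ft_force: [1.4, 2.8, -1.1]
opening: 0.673
grip_force: 30.0
```

Emit:
drive_tool --deltas "0 0 -0.01 0;0 0 -0.01 0;0 0 0 0"

```text
t: 5.8
eef_pos: [560.9, 156.3, 247.6]
tcp_rot: [3.141, -0.0, 1.37]
ft_force: [1.6, 3.6, 0.3]
opening: 0.67
grip_force: 30.0
```

Emit:
drive_tool --deltas "0 0 -0.01 0;0 0 -0.005 0;0 0 0 0"

```text
t: 6.05
eef_pos: [560.9, 156.3, 246.2]
tcp_rot: [3.141, -0.0, 1.37]
ft_force: [1.3, 4.6, 0.3]
opening: 0.667
grip_force: 30.0
```

Emit:
drive_tool --deltas "0.003 0.01 0 0;0 0 -0.01 0;0 0 0 0"

```text
t: 6.3
eef_pos: [560.8, 156.9, 244.7]
tcp_rot: [-3.141, 0.001, 1.37]
ft_force: [0.2, 0.2, 0.2]
opening: 0.675
grip_force: 30.0
```

Emit:
drive_tool --deltas "0 0 -0.01 0;0 0 0 0"

```text
t: 6.47
eef_pos: [561.0, 156.9, 244.3]
tcp_rot: [-3.141, 0.0, 1.37]
ft_force: [-1.9, -0.3, 2.8]
opening: 0.67
grip_force: 30.0
```

Emit:
drive_tool --deltas "0 0 -0.004 0;0 0 0 0.02;0 0 0 0"

```text
t: 6.72
eef_pos: [561.5, 157.1, 244.4]
tcp_rot: [3.14, -0.0, 1.436]
ft_force: [-0.2, -0.0, 5.4]
opening: 0.676
grip_force: 30.0
```

Emit:
drive_tool --deltas "0 0 0 0.03;0 0 0 0.03;0 0 0 0"

```text
t: 6.97
eef_pos: [561.2, 157.1, 243.8]
tcp_rot: [3.141, 0.0, 1.625]
ft_force: [0.6, 1.0, -0.0]
opening: 0.67
grip_force: 30.0
```

The load has vanished, which may be the drop. I lower gently to check.

Emit:
drive_tool --deltas "0 0 -0.01 0;0 0 0 0"

```text
t: 7.13
eef_pos: [561.3, 157.3, 242.6]
tcp_rot: [3.141, -0.0, 1.618]
ft_force: [1.5, 1.1, -0.1]
opening: 0.671
grip_force: 30.0
```

Emit:
drive_tool --deltas "0 0 -0.01 0;0 0 0 0"

```text
t: 7.3
eef_pos: [561.3, 157.3, 241.6]
tcp_rot: [3.141, -0.0, 1.62]
ft_force: [2.5, 2.8, -0.8]
opening: 0.672
grip_force: 30.0
```

Emit:
drive_tool --deltas "0 0 -0.01 0;0 0 0 0"

```text
t: 7.47
eef_pos: [561.3, 157.3, 241.0]
tcp_rot: [3.141, -0.0, 1.621]
ft_force: [2.4, 3.6, 2.7]
opening: 0.672
grip_force: 30.0
```

Emit:
drive_tool --deltas "0.005 0.007 0 0;0 0 0 0.02;0 0 0 0"

```text
t: 7.72
eef_pos: [561.6, 157.7, 241.2]
tcp_rot: [3.141, 0.0, 1.687]
ft_force: [0.6, -0.1, 5.8]
opening: 0.671
grip_force: 30.0
```

Emit:
drive_tool --deltas "0 0 -0.01 0;0 0 0 0"

```text
t: 7.88
eef_pos: [561.7, 157.7, 241.1]
tcp_rot: [3.14, 0.0, 1.684]
ft_force: [-2.9, -0.4, 13.6]
opening: 0.669
grip_force: 30.0
```

Emit:
drive_tool --deltas "0 0 -0.007 0;0 0 0 0"

```text
t: 8.05
eef_pos: [561.7, 157.7, 241.0]
tcp_rot: [3.14, 0.0, 1.684]
ft_force: [-2.8, -0.0, 17.7]
opening: 0.674
grip_force: 30.0
```

It is resting on top of the threads' low end (hard stop, about 11 mm up). I ease the load, then turn counter-clockwise and rise with the ramp.

Emit:
drive_tool --deltas "0 0 0.013 0;0 0 0.002 0.02;0 0 0.002 0.02;0 0 0 0"

```text
t: 8.38
eef_pos: [561.6, 157.8, 241.5]
tcp_rot: [3.141, 0.0, 1.813]
ft_force: [-0.8, 0.2, 7.9]
opening: 0.668
grip_force: 30.0
```

Emit:
drive_tool --deltas "0 0 0.003 0.03;0 0 0.003 0.03;0 0 0 0"

```text
t: 8.63
eef_pos: [561.6, 157.8, 242.2]
tcp_rot: [3.141, 0.0, 2.004]
ft_force: [0.5, -1.2, 8.1]
opening: 0.674
grip_force: 30.0
```

Climbing as expected, with about 8 N of load. I continue the same way.

Emit:
drive_tool --deltas "0 0 0.003 0.03;0 0 0.003 0.03;0 0 0 0"

```text
t: 8.88
eef_pos: [561.6, 157.8, 242.8]
tcp_rot: [3.141, 0.0, 2.192]
ft_force: [-0.4, 0.0, 8.9]
opening: 0.668
grip_force: 30.0
```

Emit:
drive_tool --deltas "0 0 0.003 0.03;0 0 0.003 0.03;0 0 0 0"

```text
t: 9.13
eef_pos: [561.5, 157.7, 243.4]
tcp_rot: [3.141, 0.001, 2.381]
ft_force: [-0.5, 1.2, 9.8]
opening: 0.677
grip_force: 30.0
```

Emit:
drive_tool --deltas "0 0 0.003 0.03;0 0 0.003 0.03;0 0 0 0"

```text
t: 9.38
eef_pos: [561.6, 157.7, 244.0]
tcp_rot: [3.141, 0.001, 2.569]
ft_force: [-1.3, -0.4, 8.7]
opening: 0.67
grip_force: 30.0
```

Emit:
drive_tool --deltas "0 0 0.003 0.03;0 0 0.003 0.03;0 0 0 0"

```text
t: 9.63
eef_pos: [561.5, 157.7, 244.1]
tcp_rot: [-3.141, 0.0, 2.756]
ft_force: [-0.9, -0.3, 4.3]
opening: 0.672
grip_force: 30.0
```

Emit:
drive_tool --deltas "0 0 0.002 0.03;0 0 0 0"

```text
t: 9.8
eef_pos: [561.2, 157.7, 243.6]
tcp_rot: [-3.141, -0.001, 2.848]
ft_force: [-0.4, 0.2, 0.1]
opening: 0.672
grip_force: 30.0
```

Emit:
drive_tool --deltas "0 0 0 0.03;0 0 0 0"

```text
t: 9.97
eef_pos: [561.2, 157.7, 243.4]
tcp_rot: [-3.141, -0.001, 2.94]
ft_force: [0.3, 0.3, -0.3]
opening: 0.676
grip_force: 30.0
```

It is past the starts with no load, so I lower it through the gap onto the seal.

Emit:
drive_tool --deltas "0 0 -0.01 0;0 0 -0.01 0;0 0 0 0"

```text
t: 10.22
eef_pos: [561.4, 157.8, 241.5]
tcp_rot: [-3.141, -0.001, 2.938]
ft_force: [0.5, 0.6, -0.6]
opening: 0.671
grip_force: 30.0
```

Emit:
drive_tool --deltas "0 0 -0.01 0;0 0 0 0"

```text
t: 10.38
eef_pos: [561.5, 157.8, 240.7]
tcp_rot: [-3.142, -0.0, 2.94]
ft_force: [0.1, 0.5, -0.2]
opening: 0.668
grip_force: 30.0
```

Emit:
drive_tool --deltas "0 0 -0.01 0;0 0 0 0"

```text
t: 10.55
eef_pos: [561.5, 157.8, 239.8]
tcp_rot: [3.142, -0.0, 2.94]
ft_force: [0.6, 0.3, -0.9]
opening: 0.673
grip_force: 30.0
```

Emit:
drive_tool --deltas "0 0 -0.01 0;0 0 0 0"

```text
t: 10.72
eef_pos: [561.6, 157.8, 238.8]
tcp_rot: [3.142, -0.0, 2.941]
ft_force: [0.1, -0.6, -1.6]
opening: 0.667
grip_force: 30.0
```

Emit:
drive_tool --deltas "0 0 -0.01 0;0 0 0 0"

```text
t: 10.88
eef_pos: [561.6, 157.9, 237.9]
tcp_rot: [3.141, 0.0, 2.941]
ft_force: [-1.1, 0.8, 1.2]
opening: 0.67
grip_force: 30.0
```

Emit:
drive_tool --deltas "0 0 -0.007 0;0 0 0 0"

```text
t: 11.05
eef_pos: [561.7, 157.9, 237.5]
tcp_rot: [3.141, 0.0, 2.941]
ft_force: [-1.1, -0.2, 4.3]
opening: 0.67
grip_force: 30.0
```

On the seal. Now clockwise, following it down.

Emit:
drive_tool --deltas "0 0 0 -0.03;0 0 0 -0.03;0 0 0 0"

```text
t: 11.3
eef_pos: [561.8, 157.9, 237.6]
tcp_rot: [3.141, 0.001, 2.748]
ft_force: [0.1, -0.6, 2.9]
opening: 0.672
grip_force: 30.0
```

Emit:
drive_tool --deltas "0 0 -0.002 -0.03;0 0 -0.002 -0.03;0 0 0 0"

```text
t: 11.55
eef_pos: [561.9, 157.9, 237.3]
tcp_rot: [3.141, 0.001, 2.563]
ft_force: [-0.5, -1.0, 4.3]
opening: 0.666
grip_force: 30.0
```

Emit:
drive_tool --deltas "0 0 -0.002 -0.03;0 0 -0.002 -0.03;0 0 0 0"

```text
t: 11.8
eef_pos: [561.9, 157.9, 237.0]
tcp_rot: [3.141, 0.001, 2.375]
ft_force: [-0.3, 0.6, 4.9]
opening: 0.673
grip_force: 30.0
```

Emit:
drive_tool --deltas "0 0 -0.002 -0.03;0 0 -0.002 -0.03;0 0 0 0"

```text
t: 12.05
eef_pos: [562.0, 157.9, 236.8]
tcp_rot: [3.14, 0.001, 2.187]
ft_force: [-0.4, -0.1, 7.2]
opening: 0.672
grip_force: 30.0
```

Emit:
drive_tool --deltas "0 0 -0.003 -0.03;0 0 -0.003 -0.03;0 0 0 0"

```text
t: 12.3
eef_pos: [562.1, 157.9, 236.4]
tcp_rot: [3.139, 0.001, 1.998]
ft_force: [-0.7, 0.8, 9.6]
opening: 0.672
grip_force: 30.0
```

```bash
python3 -c "
from cell import env
s=env.state();print(s['moment'],s['tcp_rot'],s['joints'])"
```

```text
[-0.07039007 -0.07523379 -0.10053651] [3.13944545e+00 6.64444258e-04 1.99834677e+00] [ 1.60782595e-01  4.26720645e-01  1.65801060e+00 -8.61281906e-05
  1.05461501e+00 -2.66726134e-01]
```

Emit:
drive_tool --deltas "0 0 -0.003 -0.03;0 0 -0.003 -0.03;0 0 0 0"

```text
t: 12.55
eef_pos: [562.2, 157.9, 236.0]
tcp_rot: [3.139, 0.0, 1.81]
ft_force: [0.5, 0.3, 10.6]
opening: 0.67
grip_force: 30.0
```

Emit:
drive_tool --deltas "0 0 -0.003 -0.02;0 0 -0.003 -0.02;0 0 0 0"

```text
t: 12.8
eef_pos: [562.3, 157.9, 235.6]
tcp_rot: [3.139, 0.0, 1.686]
ft_force: [-0.3, -1.0, 12.0]
opening: 0.671
grip_force: 30.0
```

```bash
python3 -c "
from cell import env
s=env.state();print(s['moment'],s['tcp_rot'])"
```

```text
[-0.08775381  0.04541148  0.02466329] [3.13868336e+00 2.48356496e-05 1.68633569e+00]
```

Emit:
drive_tool --deltas "0 0 -0.003 -0.02;0 0 -0.003 -0.02;0 0 0 0"

```text
t: 13.05
eef_pos: [562.1, 157.9, 235.2]
tcp_rot: [3.139, -0.0, 1.562]
ft_force: [-1.3, -0.7, 13.8]
opening: 0.668
grip_force: 30.0
```

Emit:
drive_tool --deltas "0 0 -0.001 -0.02;0 0 -0.001 -0.02;0 0 0 0"

```text
t: 13.3
eef_pos: [562.2, 158.1, 235.0]
tcp_rot: [3.138, -0.0, 1.437]
ft_force: [-1.1, 0.3, 13.2]
opening: 0.668
grip_force: 30.0
```

```bash
python3 -c "
from cell import env
s=env.state();print(s['moment'],s['tcp_rot'])"
```

```text
[-0.00951444  0.0820885   0.80075419] [ 3.13843771e+00 -3.90146661e-04  1.43683194e+00]
```

Emit:
drive_tool --deltas "0 0 0 -0.01;0 0 0 0"

```text
t: 13.47
eef_pos: [562.3, 157.9, 234.9]
tcp_rot: [3.138, -0.0, 1.408]
ft_force: [-0.5, 0.6, 12.6]
opening: 0.677
grip_force: 30.0
```

```bash
python3 -c "
from cell import env
s=env.state();print(s['moment'],s['tcp_rot'])"
```

```text
[-0.06777169  0.01922943  0.97061421] [ 3.13839285e+00 -2.57048991e-04  1.40755983e+00]
```

Emit:
drive_tool --deltas "0 0 0 -0.01;0 0 0 0"

```text
t: 13.63
eef_pos: [562.3, 158.0, 234.9]
tcp_rot: [3.138, -0.001, 1.376]
ft_force: [-0.7, -0.4, 11.4]
opening: 0.675
grip_force: 30.0
```

```bash
python3 -c "
from cell import env
s=env.state();print(s['moment'],s['tcp_rot'])"
```

```text
[ 0.01789261 -0.15868845  0.83518259] [ 3.13833270e+00 -6.26208174e-04  1.37587819e+00]
```

Emit:
drive_tool --deltas "0 0 0 -0.015;0 0 0 0"

```text
t: 13.8
eef_pos: [562.4, 158.1, 234.8]
tcp_rot: [3.138, -0.001, 1.328]
ft_force: [0.4, 0.6, 9.7]
opening: 0.677
grip_force: 30.0
```

```bash
python3 -c "
from cell import env
s=env.state();print(s['moment'],s['tcp_rot'])"
```

```text
[ 0.06755574 -0.20608641  0.69725125] [ 3.13830397e+00 -9.39321257e-04  1.32765608e+00]
```

Emit:
drive_tool --deltas "0 0 0 -0.015;0 0 0 0"

```text
t: 13.97
eef_pos: [562.5, 158.0, 234.7]
tcp_rot: [3.138, -0.001, 1.28]
ft_force: [2.2, 0.6, 10.0]
opening: 0.675
grip_force: 30.0
```

```bash
python3 -c "
from cell import env
s=env.state();print(s['moment'],s['tcp_rot'])"
```

```text
[-0.05480763 -0.28737979  0.57592758] [ 3.13825205e+00 -1.00670703e-03  1.28040369e+00]
```

Emit:
drive_tool --deltas "0 0 0 -0.015;0 0 0 0"

```text
t: 14.13
eef_pos: [562.6, 158.0, 234.7]
tcp_rot: [3.138, -0.001, 1.233]
ft_force: [1.6, 1.0, 9.4]
opening: 0.675
grip_force: 30.0
```

```bash
python3 -c "
from cell import env
s=env.state();print(s['moment'],s['tcp_rot'])"
```

```text
[-0.04191238 -0.36117517  0.65985144] [ 3.13818130e+00 -1.22097135e-03  1.23336690e+00]
```

Emit:
drive_tool --deltas "0 0 0 -0.015;0 0 0 0"

```text
t: 14.3
eef_pos: [562.6, 158.0, 234.6]
tcp_rot: [3.138, -0.001, 1.186]
ft_force: [2.4, 0.8, 9.5]
opening: 0.672
grip_force: 30.0
```

```bash
python3 -c "
from cell import env
s=env.state();print(s['moment'],s['tcp_rot'],s['joints'][5])"
```

```text
[-0.01426226 -0.52257461  0.48194638] [ 3.13818129e+00 -1.45365289e-03  1.18598385e+00] 0.5460535499802194
```

Total turn is about 100°, but torque has not risen clearly, so the pads may have slipped. I let go, back the jaws off 45° open, regrip and check for the stop.

Emit:
drive_tool --deltas "0 0 0 0;0 0 0 0;0 0 0 0;0 0 0 0;0 0 0 0" --gripper 0.1

```text
t: 14.72
eef_pos: [561.5, 157.8, 233.2]
tcp_rot: [-3.141, 0.0, 1.182]
ft_force: [0.3, -0.0, -0.5]
opening: 0.89
grip_force: 0.0
```

Emit:
drive_tool --deltas "-0.01 -0.003 0.01 0.0375;0 0 0 0.0375;0 0 0 0.0375;0 0 0 0.0375;0 0 0 0.0375;0 0 0 0.0375;0 0 0 0;0 0 0 0"

```text
t: 15.38
eef_pos: [560.5, 157.5, 234.3]
tcp_rot: [-3.141, -0.0, 1.885]
ft_force: [-0.2, 0.3, -0.5]
opening: 0.901
grip_force: 0.0
```

```bash
python3 - <<'E'
from h import *
s=env.state();print(s["eef_pos"],s["tcp_rot"],s["ft_force"],s["moment"],s["opening"])
for n in ("side","top"):
    im,d,W=cloud(n);H,S,V=hsv(im)
    m=(H>98)&(H<125)&(S>120)&(np.hypot(W[...,0]-561,W[...,1]-158)<45)&(W[...,2]>205)
    if not m.any(): continue
    t=m&(W[...,2]>np.percentile(W[m][:,2],70)-3);print(n,m.sum(),np.percentile(W[m][:,2],[5,50,80,95]).round(1),circ(t,W))
    if n=="side": cv2.imwrite("pics/side3.png",cv2.resize(im[190:270,230:310,::-1],(560,560),interpolation=2))
E
```

```text
[560.54998311 157.54170156 234.3229583 ] [-3.14141490e+00 -9.42655607e-05  1.88502999e+00] [-0.21607584  0.27029097 -0.47276267] [-0.07080609 -0.16000157  0.05169736] 0.9005849020001084
side 421 [218.7 240.1 242.1 243.4] (260, array([561.4, 159.9]), 31.5, array([560.5, 160.7], dtype=float32), array([560.5, 160.9], dtype=float32), np.float64(241.3))
top 54 [227.  239.6 241.5 243.9] (37, array([563.3, 129.2]), 20.7, array([563.6, 131.4], dtype=float32), array([563.4, 130.7], dtype=float32), np.float64(240.6))
```

View pics/side3.png

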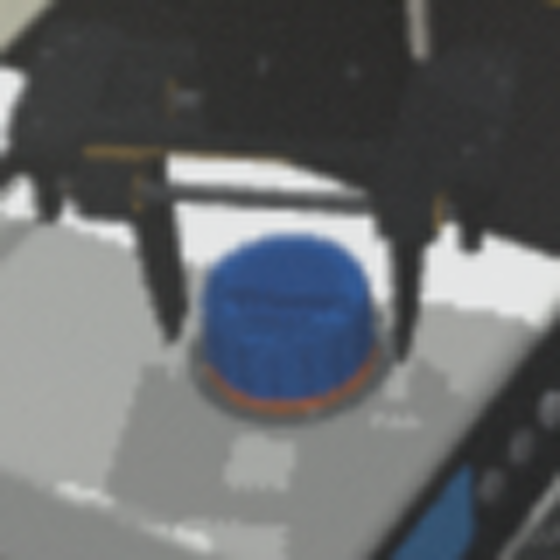

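The side crop shows the cap low and level on the orange seal at about (285,330). Its top is at about 241 mm, near the expected home height of 240. I regrip and test against the stop.

Emit:
drive_tool --deltas "0.005 0.002 0 0;0 0 0 0;0 0 0 0;0 0 0 0;0 0 0 0;0 0 0 0" --gripper 1

```text
t: 15.98
eef_pos: [561.4, 157.8, 234.5]
tcp_rot: [3.141, 0.0, 1.888]
ft_force: [3.8, 1.7, -1.5]
opening: 0.673
grip_force: 30.0
```

Emit:
drive_tool --deltas "0 0 0 -0.01;0 0 0 -0.01;0 0 0 0"

```text
t: 16.23
eef_pos: [561.5, 158.0, 234.6]
tcp_rot: [3.14, 0.0, 1.826]
ft_force: [3.5, 2.0, 0.2]
opening: 0.673
grip_force: 30.0
```

```bash
python3 -c "
from cell import env
s=env.state();print(s['moment'],s['tcp_rot'])"
```

```text
[ 0.37477934 -0.81727989  1.09301846] [3.14043712e+00 4.22568191e-04 1.82581971e+00]
```

Emit:
drive_tool --deltas "0 0 0 -0.01;0 0 0 0"

```text
t: 16.4
eef_pos: [561.5, 158.1, 234.6]
tcp_rot: [3.14, 0.0, 1.795]
ft_force: [4.1, 4.2, 0.1]
opening: 0.673
grip_force: 30.0
```

```bash
python3 -c "
from cell import env
s=env.state();print(s['moment'],s['tcp_rot'])"
```

```text
[ 0.60426893 -0.75880098  1.09568361] [3.14020858e+00 3.64589582e-05 1.79464202e+00]
```

Emit:
drive_tool --deltas "0 0 0 -0.01;0 0 0 -0.01;0 0 0 0"

```text
t: 16.65
eef_pos: [561.6, 158.0, 234.8]
tcp_rot: [3.14, -0.0, 1.731]
ft_force: [4.2, 3.4, 0.7]
opening: 0.673
grip_force: 30.0
```

```bash
python3 -c "
from cell import env
s=env.state();print(s['moment'],s['tcp_rot'],s['eef_pos'])"
```

```text
[ 0.48051946 -0.93283258  0.74888492] [ 3.13978503e+00 -5.76663659e-05  1.73137186e+00] [561.62082596 158.00309726 234.8090758 ]
```

Emit:
drive_tool --deltas "0 0 0 0;0 0 0 0;0 0 0 0;0 0 0 0" --gripper 0.15

```text
t: 16.98
eef_pos: [560.8, 157.5, 234.3]
tcp_rot: [-3.141, 0.0, 1.731]
ft_force: [-0.4, 0.1, -0.1]
opening: 0.842
grip_force: 0.0
```

Emit:
drive_tool --deltas "-0.005 0 0 0.0375;0 0 0 0.0375;0 0 0 0.0375;0 0 0 0.0375;0 0 0 0;0 0 0 0"

```text
t: 17.48
eef_pos: [560.5, 157.7, 234.4]
tcp_rot: [-3.141, -0.0, 2.199]
ft_force: [0.2, -0.3, 0.0]
opening: 0.852
grip_force: 0.0
```

Emit:
drive_tool --deltas "0 0 0 0;0 0 0 0;0 0 0 0;0 0 0 0;0 0 0 0;0 0 0 0" --gripper 1

```text
t: 17.98
eef_pos: [560.8, 157.9, 234.5]
tcp_rot: [3.141, 0.0, 2.202]
ft_force: [2.3, 2.0, -0.4]
opening: 0.675
grip_force: 30.0
```

Emit:
drive_tool --deltas "0 0 0 -0.006;0 0 0 0"

```text
t: 18.15
eef_pos: [560.8, 157.9, 234.5]
tcp_rot: [3.141, 0.001, 2.183]
ft_force: [3.4, 1.8, -1.2]
opening: 0.674
grip_force: 30.0
```

```bash
python3 -c "
from cell import env
s=env.state();print(s['moment'],s['tcp_rot'],s['eef_pos'])"
```

```text
[ 0.44611093 -0.61288829  1.0652457 ] [3.14106945e+00 5.05734838e-04 2.18336070e+00] [560.79631979 157.88965146 234.48013153]
```

Emit:
drive_tool --deltas "0 0 0 -0.006;0 0 0 0"

```text
t: 18.32
eef_pos: [560.6, 158.3, 234.5]
tcp_rot: [3.141, -0.0, 2.164]
ft_force: [2.6, 5.0, -0.8]
opening: 0.678
grip_force: 30.0
```

```bash
python3 -c "
from cell import env
s=env.state();print(s['moment'],s['tcp_rot'],s['eef_pos'])"
```

```text
[ 0.92781805 -0.48393991  1.13727939] [ 3.14106559e+00 -4.14326584e-04  2.16399519e+00] [560.56683349 158.2630985  234.48908293]
```

Torque reaches 1.1 Nm within about 1°, so it is at the stop. I release and clear away.

Emit:
drive_tool --deltas "0 0 0 0;0 0 0 0;0 0 0 0;0 0 0 0;0 0 0 0" --gripper 0

```text
t: 18.73
eef_pos: [560.5, 157.6, 234.4]
tcp_rot: [-3.141, -0.0, 2.164]
ft_force: [0.3, -0.3, -0.3]
opening: 0.965
grip_force: 0.0
```

Emit:
drive_tool --deltas "0 0 0.1 0;0 0 0.2 0;0 0 0.3 0;0 0 0.3 0;0 -0.3 0.1 0;0 -0.38 0 0;0 -0.38 0 0;0 -0.38 0 0;0 -0.3 0 0;0 0 0 0"

```text
t: 19.57
eef_pos: [560.5, -20.7, 335.3]
tcp_rot: [-3.141, 0.001, 2.161]
ft_force: [-0.9, 0.5, 0.3]
opening: 1.0
grip_force: 0.0
```

```bash
python3 - <<'E'
from h import *
s=env.state();print(s["eef_pos"],s["ft_force"])
L=[]
for n in ("side","top"):
    im,d,W=cloud(n);H,S,V=hsv(im)
    m=(H>98)&(H<125)&(S>120)&(np.hypot(W[...,0]-561,W[...,1]-158)<45)&(W[...,2]>205)
    if m.any():
        t=m&(W[...,2]>236);P=W[t];A=np.c_[P[:,:2]-[561,158],np.ones(len(P))]
        print(n,m.sum(),circ(t,W),"plane",np.linalg.lstsq(A,P[:,2],rcond=None)[0].round(3))
    L.append(im[100:300,170:430,::-1])
cv2.imwrite("pics/end.png",cv2.resize(np.hstack(L),(800,308)))
E
```

```text
[560.48890796 -20.70661794 335.26231995] [-0.87895916  0.52576978  0.29687036]
side 422 (304, array([561.7, 160.5]), 32.0, array([560.3, 161.5], dtype=float32), array([559.9, 161.3], dtype=float32), np.float64(241.2)) plane [ 2.00000e-02 -2.00000e-02  2.41091e+02]
top 164 (160, array([560.1, 159. ]), 29.8, array([560.6, 166.5], dtype=float32), array([561.3, 166.3], dtype=float32), np.float64(241.0)) plane [1.20000e-02 1.50000e-02 2.40946e+02]
```

View pics/end.png

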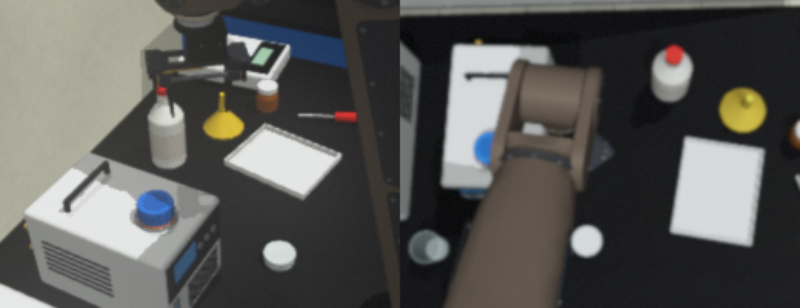

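The cap sits level on the neck at (155,208) in the left half. Its top reads 241.0 mm, or 240.2 mm after the 0.8 mm bias seen on the tray, which is home. The bystanders have not moved.

```bash
python3 -c "
from cell import env
print(env.job_done())"
```

```text
the job is handed in; nothing more can be done
None
```

The blue cap is screwed home on the filler neck: it reached the stop at about 1.1 Nm, stayed down on its seal after release, the arm is clear, and I handed the job in at about 20 s.

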